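Load and close the UV cap steriliser

TASK

Lay all the loose gold jar caps from the worktop flat (either way up) and side by side on the floor of the open UV steriliser chest. Then shut its two top leaves fully so that the edges lap, the rebated leaf first and the yellow-flanged leaf last over it. Only when both are shut, press the red treadle down to its stop, hold it there for a second and let it spring back; leave the label roll, tally counter and marker where they are.

Things in the scene. Friction and masses are not known exactly. Their poses are not given: they have to be found in the camera images.
- chest: White open-topped steriliser chest fixed to the worktop, outside 280 (x) x 260 (y) x 72 mm high, walls 8 mm. Origin: centre of its underside; z up, x away from the robot (yaw within 0.25 rad). Its two top leaves hinge along chest x, at z = 72 mm: the rebated leaf at y = -130 mm (robot's right), the flanged leaf at y = +130 mm (left).
- chest_floor (a point): Centre of the chest's inner floor, 10 mm above the chest's origin. The floor is 264 (x) x 244 mm (y). Caps count as in while their centres are within 110 mm (x) and 100 mm (y) of this point. Six caps fit flat, e.g. at x = -85, 0, +85 and y = -58, +58 mm.
- rebated_leaf (a joint): Rebated leaf: 0 = shut level, pi/2 = upright; starts 1.85 to 2.1 (leaning outward), limit 2.2. White, 276 mm long, 12 mm thick out to 115 mm from the hinge, then a dark step 5 mm thick out to 139 mm. Shut, its top is at z = 84 mm. A stiff friction hinge holds it at any angle (1 to 5 N at 100 mm): push it from outside, over and down until level.
- rebated_leaf_hinge (a point): Middle of the rebated leaf's hinge line (on the leaf's underside when shut).
- rebated_leaf_edge (a point): Middle of the rebated leaf's free edge, on the upper (outer) face of the step, 139 mm from the hinge.
- flanged_leaf (a joint): Flanged leaf: 0 = shut level, pi/2 = upright; starts 1.85 to 2.1, limit 2.2. White, 276 mm long, 12 mm thick out to 118 mm from the hinge; a yellow strip (6.5 to 12.5 mm above the underside) overhangs to 142 mm and covers the other leaf's step when both are shut. Same stiff hinge. Shut first, it stops the rebated leaf.
- flanged_leaf_hinge (a point): Middle of the flanged leaf's hinge line (on the leaf's underside when shut).
- flanged_leaf_edge (a point): Middle of the flanged leaf's free edge, on the upper (outer) face of the yellow flange, 142 mm from the hinge.
- treadle_base: Dark base plate of the treadle switch, 180 x 100 x 10 mm, fixed to the worktop. Origin: centre of its underside; its x points away from the robot (yaw varies by up to 0.2 rad).
- treadle (a joint): Red spring treadle, 80 mm wide, 135 mm long, hinged 65 mm behind the base's centre at z = 32 mm, free end towards the robot and raised 0.28 rad. 0 = up, 0.24 rad = down on its stop; about 2.5 N at the black ribbed pad starts it, about 5 N holds it at the stop; it springs back. The press counts above 0.21, held 0.3 s.
- treadle_pad (a point): Point on top of the treadle's ribbed pad where to press, 105 mm from the hinge; 69 mm above the worktop when up, about 45 mm at the stop.
- treadle_hinge (a point): Middle of the treadle's hinge axis.
- label_roll: Bystander: white label roll, 66 mm across, 39 mm high, origin at underside centre. Leave alone.
- counter: Bystander: small white tally counter, 44 x 51 x 30 mm, origin at underside centre. Leave alone.
- marker: Bystander: marker pen with green end, 122 x 14 x 15 mm, origin at underside centre. Leave alone.
- cap_0: Round metal jar cap, plain gold, 64 mm across, 10 to 11 mm thick, 11 to 16 g, lying flat on the worktop; origin at underside centre, z up. May be absent. Grip it across its rim from above.
- cap_1: Round metal jar cap, gold with a black smear, 64 mm across, 10 to 11 mm thick, 11 to 16 g, lying flat on the worktop; origin at underside centre, z up. May be absent. Grip it across its rim from above.
- cap_2: Round metal jar cap, gold with a black smear, 64 mm across, 10 to 11 mm thick, 11 to 16 g, lying flat on the worktop; origin at underside centre, z up. May be absent. Grip it across its rim from above.
- cap_3: Round metal jar cap, plain gold, 64 mm across, 10 to 11 mm thick, 11 to 16 g, lying flat on the worktop; origin at underside centre, z up. May be absent. Grip it across its rim from above.
- cap_4: Round metal jar cap, plain gold, 64 mm across, 10 to 11 mm thick, 11 to 16 g, lying flat on the worktop; origin at underside centre, z up. May be absent. Grip it across its rim from above.

How it is judged:
By the outcome, as a careful person would: the job done as asked, in the order asked, and still so for the second after the job is handed in, with the robot touching nothing.
Of cap_0, cap_1, cap_2, cap_3, cap_4 only 3 to 5 are there at a start; the rules pass over those that are not, and their reading is None.
At some moment in a run one of cap_0, cap_1, cap_2, cap_3, cap_4 may be knocked a few centimetres aside while the robot is not near it.
Once in a run the grip may slacken for a moment while it holds something.
It also fails if it takes over 210 s, if anything falls off the work surface, if the arm or the gripper's body presses on something with over 40 N, if the wrist force passes 120 N, or if a joint passes its speed limit or range.

ROBOT

A 6-joint arm with a two-finger parallel gripper is mounted at the origin on a cart in front of the work surface, level with it; the furniture and walls round the work are solid. World frame = base frame: x ahead of the robot, y to its left, z up, the work surface at z = 0. Lengths are in m, angles in rad, forces in N, time in s.
With the tool pointing down it reaches from about 0.35 to 0.975 m from the base axis. Payload 4.9 kg.
Tool frame: the origin (TCP) lies on the centre line of the jaws, within the pads' length; the fingertips stand 14 mm ahead of it and the grasp point (between the pads) lies 5 mm behind it (manip.nose_length is the distance from the TCP to the fingertips, in m); z points along the fingers, y is the line along which they close (so a half turn about z gives the same grasp; the last joint's range is limited). The gripper opens to 85 mm and grips with 20 to 120 N. Pads are 22 mm wide; open, the fingers measure 114 mm over their backs; the gripper's body (76 mm by 85 mm) begins 54 mm behind the grasp point. The pads swing forward as they close: fully open they stand 13 mm farther back than shut.
Start: joints at [-1.432, 0.053, 1.613, -0, 1.476, -0.119], TCP at [0.159, -0.604, 0.245] pointing down, gripper open.
Joint ranges: [-3.01, 3.01], [-1.01, 2.22], [0.06, 2.58], [-1.02, 4.17], [0.09, 2.62], [-3.14, 3.14]. Speed limits (rad/s): [2.57, 2.57, 3.14, 3.14, 3.14, 3.14].

INTERFACE

Orientations are given as a unit quaternion [w, x, y, z].
In Python, from plant import manip, imaging gives the robot as it stands.
- The arm moves only by the tool play_rows, never from a script. Its argument "commands" is a list of rows, each a list of 6 numbers: the shift along the tool's x, y, z in mm, then the turn, a rotation vector about the tool's x, y, z in degrees. A call has 1 to 5 rows; each row shifts and turns the commanded pose from where the row before left it, along the tool's axes as they then stand; what a row does not reach is not made up. A row lasts 1/12 s, in which the tool goes at most 41.7 mm and 7.16 degrees, less where a joint would pass 70% of its speed; a pose out of reach is approached as far as the arm can. A call is refused whole if a number of a shift passes 41.7 or a number of a turn 7.16, either way. A call with a gripper value outside its range is refused whole. "hand" is the finger opening in mm, from 0 to 85.4, set as the call begins (left out, the last holds). The fingers move at their own pace and stop on an object; the grip force is fixed at half the most. Time passes only in rows, so rows that do not move let the fingers close. It gives the time, the measured TCP pose, the force, the opening and the grip force at its end, in the units of the state.
- manip.state(): the state, without advancing time (a new reading comes with each control period).
- imaging.grab_frame(name): name is "scene" or "top"; returns a dict with "image" (400x640x3 uint8, red, green, blue), "fx", "fy", "cx", "cy" (pixels), "k1" (the pictures are not rectified: a ray, as slopes to the right and down, at radius r is drawn at 1 + k1 r^2 times it, then the intrinsics apply), "R" (3x3) and "t" (3): a world point X has camera coordinates R X + t. Camera axes: x right, y down, z forward; pixel columns grow to the right and rows downward; lengths in m; the calibration is good to about 2 mm. A picture is of the moment at which its call begins. There is no depth.
- manip.job_done(): hands the job in; it is judged then, once.
The state is a dict: "time": time; "joint_pos": joint angles; "joint_vel": joint speeds; "joint_efforts": joint torques, N m; "tool_pos": TCP position; "tool_rot": TCP orientation; "contact_force": force on the tool from outside, world axes, zero at the start; "ft_torque": the same for the moment, N m; "gripper_width": opening from 0.0 (shut) to 1.0 (fully open); "grasp_force": force on a finger pad.
Only numpy, scipy, OpenCV 4.12 (cv2) and the standard library are available. Lean on these libraries where they do the work, as an engineer would, in place of code of your own. Each camera call takes 0.05 s, during which the arm holds its last target. There are 200 camera calls.

## Working session

There is one attempt and no reset: what is moved stays moved. The work goes in short steps, Python scripts to look and compute and a tool call to move; the robot and the scene stay as the last step left them, time stands still between calls to the robot, and variables do not carry over. Pictures are saved under pics/ and viewed, at most 14 in all, crops included, and the job is handed in when it is done.

Besides the shell and the picture viewer there is one more tool, called after "Call:" as name([rows], argument=value, ...), one row to a line, values as JSON. play_rows: Moves the arm, as the interface text tells. Its arguments: {"type":"object","properties":{"commands":{"type":"array","items":{"type":"array","items":{"type":"number"}}},"hand":{"type":"number"}},"required":["commands"]}

```bash
mkdir -p pics; ls; cat > h.py <<'E'
import numpy as np, cv2
from plant import manip, imaging
def grab(n,save=None):
    f=imaging.grab_frame(n)
    if save: cv2.imwrite('pics/'+save,cv2.cvtColor(f['image'],cv2.COLOR_RGB2BGR))
    return f
def ray(f,u,v):
    x,y=(u-f['cx'])/f['fx'],(v-f['cy'])/f['fy']; rd=np.hypot(x,y); r=rd
    for _ in range(20): r=rd/(1+f['k1']*r*r)
    s=r/rd if rd>0 else 1
    R=np.array(f['R']);t=np.array(f['t']); d=R.T@np.array([x*s,y*s,1]); return -R.T@t,d
def onz(f,u,v,z=0):
    c,d=ray(f,u,v); return c+d*(z-c[2])/d[2]
def proj(f,X):
    p=np.array(f['R'])@np.array(X)+np.array(f['t']); x,y=p[0]/p[2],p[1]/p[2]; k=1+f['k1']*(x*x+y*y)
    return f['fx']*x*k+f['cx'],f['fy']*y*k+f['cy']
def tri(f1,p1,f2,p2):
    c1,d1=ray(f1,*p1);c2,d2=ray(f2,*p2)
    s=np.linalg.lstsq(np.c_[d1,-d2],c2-c1,rcond=None)[0]
    a=c1+s[0]*d1;b=c2+s[1]*d2; return (a+b)/2,np.linalg.norm(a-b)
def gold(f,z=.010):
    h=cv2.cvtColor(f['image'],cv2.COLOR_RGB2HSV); m=cv2.inRange(h,(12,70,60),(32,255,255))
    out=[]
    for c in cv2.findContours(m,cv2.RETR_EXTERNAL,cv2.CHAIN_APPROX_NONE)[0]:
        a=cv2.contourArea(c)
        if a<80: continue
        (u,v),ax,_=cv2.fitEllipse(c); out.append((round(u,1),round(v,1),a,np.round(ax,1),np.round(onz(f,u,v,z),4)))
    return out
E
python3 - <<'E'
from h import *
s=manip.state(); print(s)
for n in('scene','top'):
    f=grab(n,n+'0.png'); print(n,f['fx'],f['k1'],(-np.array(f['R']).T@np.array(f['t'])).round(3))
    for g in gold(f): print(g)
E
```

```text
pics
{'time': 0.0, 'joint_pos': array([-1.43200666e+00,  5.33796922e-02,  1.61426425e+00,  2.62376368e-05,
        1.47597514e+00, -1.19009474e-01]), 'joint_vel': array([ 0.00062872,  0.00019645, -0.00130914,  0.00114931,  0.00065174,
        0.00013224]), 'joint_efforts': array([-8.32601672e-04, -3.93681300e+01, -3.70178068e+01, -1.44780815e-04,
        7.08708423e-03, -1.34278444e-06]), 'tool_pos': array([ 0.15926703, -0.60377246,  0.24406659]), 'tool_rot': array([-1.01329668e-03,  9.91703599e-01,  1.28541607e-01,  3.03733408e-06]), 'contact_force': array([1.15433988, 0.57244244, 0.68393454]), 'ft_torque': array([0.03326098, 0.01478989, 0.03424824]), 'grasp_force': 0.0, 'gripper_width': 0.9975580384199761}
scene 408.4781825037267 0.005137730240337761 [-0.219  0.52   0.982]
(13.2, 378.4, 155.0, array([11. , 31.6]), array([0.4944, 0.9027, 0.01  ]))
(92.9, 329.2, 205.5, array([20.8, 29.7]), array([0.514 , 0.7199, 0.01  ]))
(245.7, 336.4, 1996.0, array([ 22.5, 140.1]), array([0.2729, 0.4121, 0.01  ]))
(41.7, 300.5, 410.5, array([20.4, 30. ]), array([0.6791, 0.8115, 0.01  ]))
(78.7, 267
[... 362 characters left out ...]
, 0.01  ]))
(247.0, 146.4, 134.5, array([13.4, 13.7]), array([0.9449, 0.0532, 0.01  ]))
top 464.05173912923095 -0.023245674896530014 [0.299 0.047 1.581]
(407.0, 231.4, 223.0, array([16.6, 17.2]), array([ 0.4054, -0.2397,  0.01  ]))
(441.5, 223.5, 223.0, array([16.7, 17.2]), array([ 0.4344, -0.3578,  0.01  ]))
(408.2, 201.9, 216.5, array([16.3, 17. ]), array([ 0.5062, -0.2446,  0.01  ]))
(443.1, 197.9, 215.5, array([16.3, 16.9]), array([ 0.5225, -0.3645,  0.01  ]))
(602.5, 146.1, 136.0, array([ 6.4, 34.5]), array([ 0.7166, -0.9314,  0.01  ]))
(251.2, 160.5, 367.0, array([  4.7, 136.3]), array([0.6406, 0.2974, 0.01  ]))
(249.6, 98.4, 144.5, array([13.6, 13.7]), array([0.8633, 0.3118, 0.01  ]))
```

View pics/scene0.png

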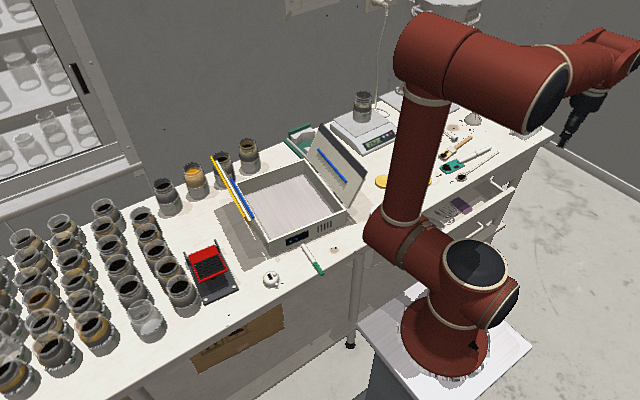

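View pics/top0.png

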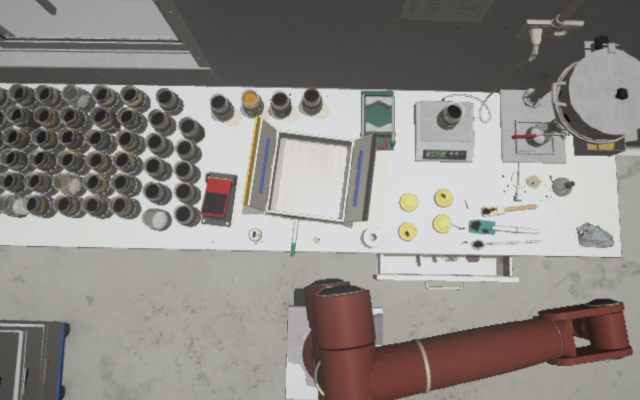

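```bash
python3 - <<'E'
import cv2
a=cv2.imread('pics/top0.png')[90:260,190:400]; a=cv2.resize(a,None,fx=3.5,fy=3.5,interpolation=cv2.INTER_CUBIC)
cv2.imwrite('pics/topc.png',a)
a=cv2.imread('pics/scene0.png')[120:310,170:400]; a=cv2.resize(a,None,fx=3,fy=3,interpolation=cv2.INTER_CUBIC)
cv2.imwrite('pics/scenec.png',a)
E
```

```text
(no output)
```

View pics/topc.png

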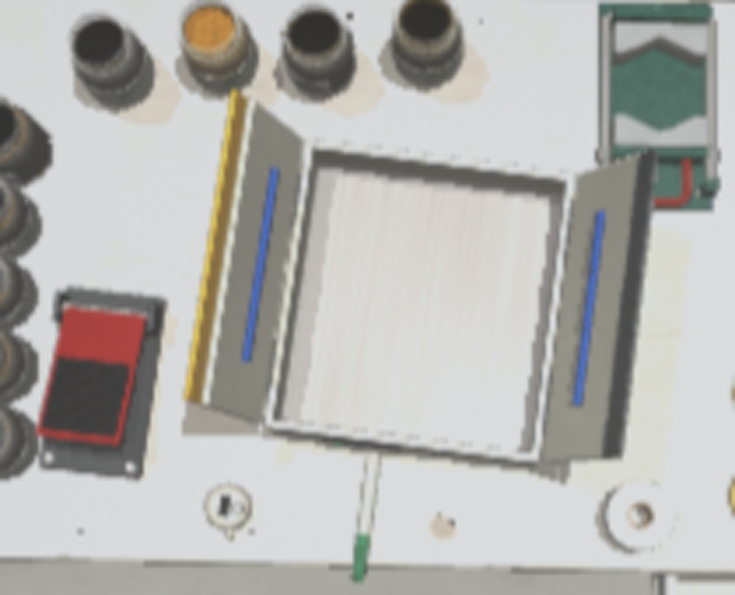

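View pics/scenec.png

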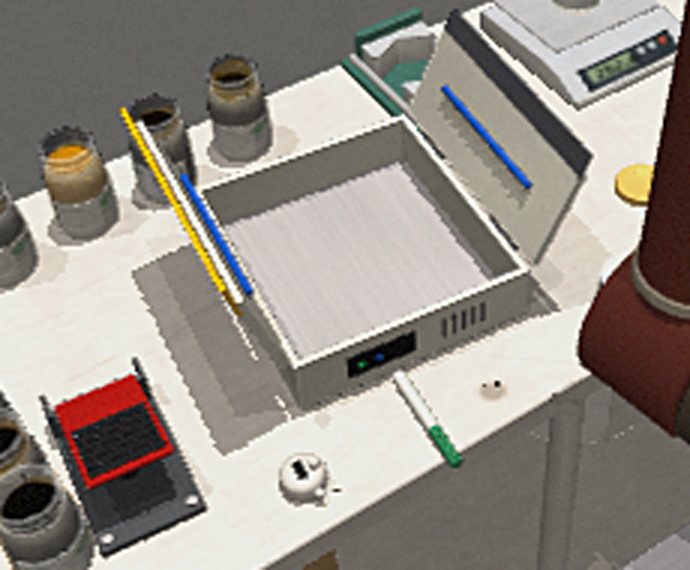

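```bash
python3 - <<'E'
from h import *
f=imaging.grab_frame('top'); g=imaging.grab_frame('scene')
T=lambda u,v:(u/3.5+190,v/3.5+90); S=lambda u,v:(u/3+170,v/3+120)
def rep(n,ps,z):
    P=np.array([onz(f,*T(*p),z) for p in ps]); print(n,P[:,:2].round(3).tolist(),'mean',P.mean(0).round(4))
    return P
P=rep('chest',[(303,145),(571,178),(545,464),(263,432)],.072)
for i in range(4):
    d=P[(i+1)%4]-P[i];print(np.linalg.norm(d).round(3),np.degrees(np.arctan2(d[1],d[0])).round(1))
P=rep('base',[(60,290),(164,299),(143,478),(41,466)],.010)
for i in range(4):
    d=P[(i+1)%4]-P[i];print(np.linalg.norm(d).round(3),np.degrees(np.arctan2(d[1],d[0])).round(1))
rep('pad',[(60,357),(132,363),(118,438),(45,433)],.066)
for n,a,b in [('flange far',(237,92),(123,110)),('flange near',(190,402),(235,310)),('reb far',(652,150),(452,12)),('reb near',(618,458),(590,157))]:
    print(n,tri(f,T(*a),g,S(*b)))
for n,a,b in [('ch fl',(303,145),(190,190)),('ch fr',(571,178),(405,118)),('ch nr',(545,464),(528,268)),('ch nl',(263,432),(297,365))]:
    print(n,tri(f,T(*a),g,S(*b)))
rep('roll',[(637,513)],.039);rep('counter',[(228,506)],.03);rep('marker',[(373,458),(358,580)],.0075)
for u,v in [(383,258),(440,5)]: rep('green',[(u+220,v)],.03)
E
```

```text
chest [[0.728, 0.206], [0.7, -0.05], [0.426, -0.028], [0.452, 0.235]] mean [0.5765 0.0908 0.072 ]
0.258 -96.1
0.275 175.5
0.265 84.5
0.278 -5.9
base [[0.594, 0.447], [0.587, 0.345], [0.411, 0.357], [0.421, 0.457]] mean [0.5034 0.4015 0.01  ]
0.103 -94.0
0.177 175.8
0.1 84.4
0.174 -3.2
pad [[0.52, 0.43], [0.515, 0.361], [0.444, 0.371], [0.448, 0.44]] mean [0.4816 0.4007 0.066 ]
flange far (array([0.73934105, 0.25318164, 0.19737365]), np.float64(0.0009978297032473594))
flange near (array([0.46391766, 0.28309263, 0.17512897]), np.float64(0.008469007684279595))
reb far (array([ 0.69592987, -0.11445172,  0.18766431]), np.float64(0.001277318433954542))
reb near (array([ 0.42277429, -0.08520774,  0.19002927]), np.float64(3.870767625708194e-05))
ch fl (array([0.72860421, 0.20715477, 0.07023114]), np.float64(0.0012661462783254982))
ch fr (array([ 0.70226224, -0.05132344,  0.0624376 ]), np.float64(0.001773637927305894))
ch nr (array([ 0.42950495, -0.02606147,  0.063788  ]), np.float64(0.007253976041136971))
ch nl (array([0.45128239, 0.23471543, 0.07503068]), np.float64(4.2624897731121365e-05))
roll [[0.384, -0.118]] mean [ 0.3842 -0.1179  0.039 ]
counter [[0.384, 0.271]] mean [0.3844 0.2713 0.03  ]
marker [[0.435, 0.136], [0.317, 0.147]] mean [0.3757 0.1413 0.0075]
green [[0.632, -0.085]] mean [ 0.6321 -0.0846  0.03  ]
green [[0.89, -0.14]] mean [ 0.8902 -0.1398  0.03  ]
```

Call:
play_rows([
  [0, 0, 0, 0, 0, 4.92],
  [0, 0, 0, 0, 0, 4.92],
  [0, 0, 0, 0, 0, 4.92],
  [0, 0, 0, 0, 0, 0],
], hand=80)

```text
time: 0.53
tool_pos: [0.1593, -0.6042, 0.2449]
tool_rot: [-0.0, 1.0, -0.001, -0.0]
contact_force: [-0.2, 0.4, 0.4]
gripper_width: 0.939
grasp_force: 0.0
```

Call:
play_rows([
  [36, -24, 0, 0, 0, 0],
  [36, -24, 0, 0, 0, 0],
  [36, -24, 0, 0, 0, 0],
  [36, -24, 0, 0, 0, 0],
  [36, -24, 0, 0, 0, 0],
])

```text
time: 0.95
tool_pos: [0.3339, -0.4874, 0.2453]
tool_rot: [0.0, 1.0, 0.001, 0.0]
contact_force: [0.7, -0.5, -0.2]
gripper_width: 0.939
grasp_force: 0.0
```

Call:
play_rows([
  [36, -24, 20, 0, 0, 0],
  [36, -24, 20, 0, 0, 0],
  [36, -24, 20, 0, 0, 0],
  [36, -24, 20, 0, 0, 0],
  [36, -24, 20, 0, 0, 0],
])

```text
time: 1.37
tool_pos: [0.4913, -0.3824, 0.1571]
tool_rot: [0.0, 1.0, 0.001, 0.0]
contact_force: [-0.2, -0.3, -0.4]
gripper_width: 0.94
grasp_force: 0.0
```

Call:
play_rows([
  [0, 0, 0, 0, 0, 0],
  [0, 0, 0, 0, 0, 0],
])

```text
time: 1.53
tool_pos: [0.4906, -0.3816, 0.1558]
tool_rot: [-0.001, 1.0, 0.003, -0.001]
contact_force: [0.6, -1.0, -1.1]
gripper_width: 0.934
grasp_force: 0.0
```

Call:
play_rows([
  [16, -8.5, 20, 0, 0, 0],
  [16, -8.5, 20, 0, 0, 0],
  [0, 0, 25, 0, 0, 0],
  [0, 0, 25, 0, 0, 0],
  [0, 0, 20, 0, 0, 0],
])

```text
time: 1.95
tool_pos: [0.5213, -0.3677, 0.0471]
tool_rot: [0.0, 1.0, 0.0, -0.0]
contact_force: [-0.9, 0.2, -0.3]
gripper_width: 0.941
grasp_force: 0.0
```

Call:
play_rows([
  [0, 0, 0, 0, 0, 0],
  [0, 0, 5, 0, 0, 0],
  [0, 0, 5, 0, 0, 0],
  [0, 0, 0, 0, 0, 0],
])

```text
time: 2.28
tool_pos: [0.5222, -0.3678, 0.0389]
tool_rot: [0.001, 1.0, -0.0, 0.001]
contact_force: [-0.1, 0.7, -0.0]
gripper_width: 0.933
grasp_force: 0.0
```

```bash
python3 - <<'E'
from h import *
print(manip.nose_length,manip.state()['tool_pos'])
f=grab('top')
for c in gold(f): print(c)
f=grab('scene'); a=f['image'][120:300,330:530]; cv2.imwrite('pics/c1.png',cv2.resize(a[:,:,::-1],None,fx=4,fy=3.3,interpolation=cv2.INTER_CUBIC))
E
```

```text
0.014 [ 0.52219961 -0.36778522  0.03893566]
(405.1, 230.1, 153.5, array([12.5, 17.9]), array([ 0.4098, -0.2334,  0.01  ]))
(408.4, 202.0, 223.5, array([16.4, 17.4]), array([ 0.5059, -0.245 ,  0.01  ]))
(602.5, 146.1, 136.0, array([ 6.4, 34.5]), array([ 0.7166, -0.9314,  0.01  ]))
(251.2, 160.2, 366.0, array([  4.7, 136.9]), array([0.6415, 0.2973, 0.01  ]))
(249.6, 98.3, 143.5, array([13.4, 13.8]), array([0.8635, 0.3117, 0.01  ]))
```

Not viewing the crop yet; go down and close.

Call:
play_rows([
  [0, -3, 7, 0, 0, 0],
  [0, 0, 7, 0, 0, 0],
  [0, 0, 6, 0, 0, 0],
  [0, 0, 0, 0, 0, 0],
])

```text
time: 2.72
tool_pos: [0.5209, -0.3627, 0.0157]
tool_rot: [-0.001, 1.0, 0.0, -0.001]
contact_force: [0.2, 0.5, -0.3]
gripper_width: 0.94
grasp_force: 0.0
```

Call:
play_rows([
  [0, 0, 0, 0, 0, 0],
  [0, 0, 0, 0, 0, 0],
  [0, 0, 0, 0, 0, 0],
  [0, 0, 0, 0, 0, 0],
  [0, 0, 0, 0, 0, 0],
], hand=55)

```text
time: 3.13
tool_pos: [0.5224, -0.3641, 0.0184]
tool_rot: [0.0, 1.0, 0.0, 0.0]
contact_force: [0.1, -0.3, 0.9]
gripper_width: 0.654
grasp_force: 38.6
```

Call:
play_rows([
  [0, 0, 0, 0, 0, 0],
  [0, 0, 0, 0, 0, 0],
  [0, 0, 0, 0, 0, 0],
], hand=40)

```text
time: 3.38
tool_pos: [0.5225, -0.3643, 0.0188]
tool_rot: [0.0, 1.0, 0.0, 0.001]
contact_force: [-0.0, 0.8, 5.0]
gripper_width: 0.638
grasp_force: 61.6
```

```bash
python3 - <<'E'
from h import *
f=grab('scene'); a=f['image'][130:250,370:530]; cv2.imwrite('pics/c2.png',cv2.resize(a[:,:,::-1],None,fx=5,fy=5,interpolation=cv2.INTER_CUBIC))
E
```

```text
(no output)
```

View pics/c2.png

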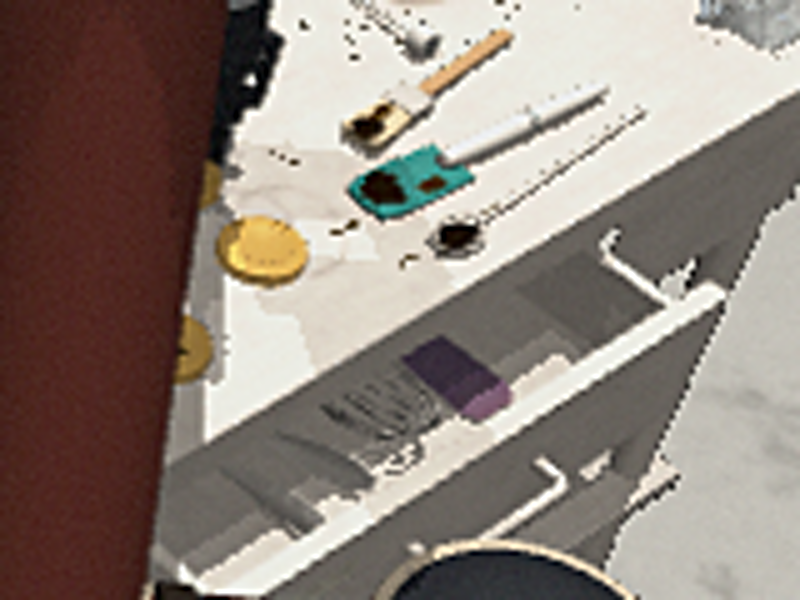

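Call:
play_rows([
  [0, 0, 0, 0, 0, 0],
  [0, 0, 0, 0, 0, 0],
  [0, 0, 0, 0, 0, 0],
  [0, 0, 0, 0, 0, 0],
], hand=78)

```text
time: 3.77
tool_pos: [0.5215, -0.3634, 0.0171]
tool_rot: [-0.0, 1.0, 0.0, -0.001]
contact_force: [-0.5, -0.5, -0.3]
gripper_width: 0.912
grasp_force: 0.0
```

Call:
play_rows([
  [0, 0, 2, 0, 0, 0],
  [0, 0, 2, 0, 0, 0],
  [0, 0, 1, 0, 0, 0],
  [0, 0, 0, 0, 0, 0],
])

```text
time: 4.1
tool_pos: [0.5217, -0.3635, 0.0123]
tool_rot: [-0.0, 1.0, 0.0, -0.0]
contact_force: [-0.2, -0.3, 0.1]
gripper_width: 0.915
grasp_force: 0.0
```

Call:
play_rows([
  [0, 0, 0, 0, 0, 0],
  [0, 0, 0, 0, 0, 0],
  [0, 0, 0, 0, 0, 0],
  [0, 0, 0, 0, 0, 0],
  [0, 0, 0, 0, 0, 0],
], hand=50)

```text
time: 4.52
tool_pos: [0.5226, -0.3643, 0.0138]
tool_rot: [0.001, 1.0, 0.0, 0.001]
contact_force: [-0.3, -0.6, 4.9]
gripper_width: 0.67
grasp_force: 63.0
```

Call:
play_rows([
  [0, 0, 0, 0, 0, 0],
  [0, 0, 0, 0, 0, 0],
  [0, 0, 0, 0, 0, 0],
])

```text
time: 4.77
tool_pos: [0.5226, -0.3643, 0.0138]
tool_rot: [0.001, 1.0, 0.0, 0.001]
contact_force: [1.0, -0.3, 5.5]
gripper_width: 0.667
grasp_force: 63.3
```

Call:
play_rows([
  [0, 0, -5, 0, 0, 0],
  [0, 0, -15, 0, 0, 0],
  [0, 0, -30, 0, 0, 0],
  [0, 0, -35, 0, 0, 0],
  [0, 0, -35, 0, 0, 0],
])

```text
time: 5.18
tool_pos: [0.521, -0.3629, 0.1336]
tool_rot: [-0.001, 1.0, 0.0, -0.001]
contact_force: [0.5, -0.5, -0.8]
gripper_width: 0.668
grasp_force: 62.4
```

Call:
play_rows([
  [0, -25, -25, 0, 0, 0],
  [0, -32, -10, 0, 0, 0],
  [0, -32, -10, 0, 0, 0],
  [0, -32, 0, 0, 0, 0],
  [0, -32, 0, 0, 0, 0],
])

```text
time: 5.6
tool_pos: [0.5219, -0.2096, 0.1797]
tool_rot: [0.0, 1.0, -0.0, 0.001]
contact_force: [1.0, -1.0, -0.1]
gripper_width: 0.667
grasp_force: 62.4
```

Call:
play_rows([
  [0, 0, 0, 0, 0, 0],
  [0, 0, 0, 0, 0, 0],
])

```text
time: 5.77
tool_pos: [0.5217, -0.2094, 0.1784]
tool_rot: [0.0, 1.0, 0.001, 0.0]
contact_force: [0.6, -0.5, -0.8]
gripper_width: 0.673
grasp_force: 62.4
```

```bash
python3 - <<'E'
from h import *
f=grab('top')
for c in gold(f): print(c)
f=grab('scene'); a=f['image'][50:250,300:500]; cv2.imwrite('pics/c3.png',cv2.resize(a[:,:,::-1],None,fx=3,fy=3,interpolation=cv2.INTER_CUBIC))
E
```

```text
(441.5, 223.5, 230.0, array([17.1, 17.2]), array([ 0.4344, -0.3577,  0.01  ]))
(409.3, 198.7, 123.0, array([ 8.1, 21.9]), array([ 0.5173, -0.2483,  0.01  ]))
(602.5, 146.1, 136.0, array([ 6.4, 34.5]), array([ 0.7166, -0.9314,  0.01  ]))
(251.2, 159.9, 366.5, array([  4.7, 134.3]), array([0.6425, 0.2972, 0.01  ]))
(249.6, 98.3, 143.5, array([13.4, 13.8]), array([0.8635, 0.3117, 0.01  ]))
```

View pics/c3.png

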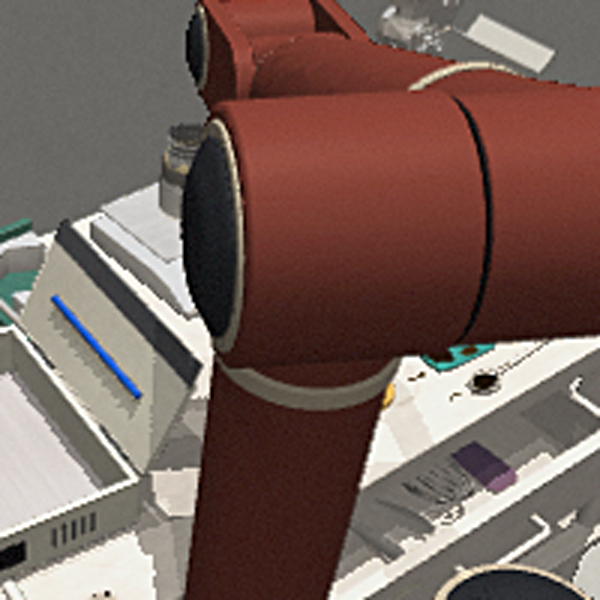

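Call:
play_rows([
  [10, -20, -25, 0, 0, 0],
  [10, -20, -25, 0, 0, 0],
  [10, -20, -25, 0, 0, 0],
  [8.5, -29, 0, 0, 0, 0],
  [8.5, -29, 0, 0, 0, 0],
])

```text
time: 6.28
tool_pos: [0.5706, -0.0939, 0.2559]
tool_rot: [0.001, 1.0, -0.001, 0.002]
contact_force: [0.6, 1.0, -0.5]
gripper_width: 0.666
grasp_force: 62.5
```

Call:
play_rows([
  [8.5, -29, 0, 0, 0, 0],
  [8.5, -29, 0, 0, 0, 0],
  [8.5, -29, 0, 0, 0, 0],
  [8.5, -29, 0, 0, 0, 0],
  [8.5, -29, 0, 0, 0, 0],
])

```text
time: 6.7
tool_pos: [0.6121, 0.0522, 0.2528]
tool_rot: [0.0, 1.0, -0.001, -0.0]
contact_force: [-0.6, -0.2, 0.1]
gripper_width: 0.677
grasp_force: 62.5
```

Call:
play_rows([
  [8.5, -29, 0, 0, 0, 0],
  [8.5, -29, 0, 0, 0, 0],
  [8.5, -29, 0, 0, 0, 0],
  [0, 0, 0, 0, 0, 0],
])

```text
time: 7.03
tool_pos: [0.6381, 0.1423, 0.2524]
tool_rot: [-0.001, 1.0, 0.001, -0.0]
contact_force: [-0.4, -0.6, 0.1]
gripper_width: 0.669
grasp_force: 62.5
```

Now lower (226 mm to go; stop at 0.027).

Call:
play_rows([
  [0, 0, 35, 0, 0, 0],
  [0, 0, 35, 0, 0, 0],
  [0, 0, 35, 0, 0, 0],
  [0, 0, 35, 0, 0, 0],
  [0, 0, 35, 0, 0, 0],
])

```text
time: 7.45
tool_pos: [0.6373, 0.1374, 0.0763]
tool_rot: [0.0, 1.0, -0.001, 0.0]
contact_force: [0.5, -0.0, 0.1]
gripper_width: 0.67
grasp_force: 62.5
```

Call:
play_rows([
  [0, 0, 20, 0, 0, 0],
  [0, 0, 15, 0, 0, 0],
  [0, 0, 10, 0, 0, 0],
  [0, 0, 5, 0, 0, 0],
  [0, 0, 0, 0, 0, 0],
])

```text
time: 7.87
tool_pos: [0.6372, 0.1386, 0.0277]
tool_rot: [0.0, 1.0, -0.0, -0.0]
contact_force: [-0.1, -0.3, -0.5]
gripper_width: 0.67
grasp_force: 62.5
```

Call:
play_rows([
  [0, 0, 0, 0, 0, 0],
])

```text
time: 7.95
tool_pos: [0.6382, 0.139, 0.0294]
tool_rot: [-0.0, 1.0, -0.0, 0.001]
contact_force: [-0.5, -0.1, 0.7]
gripper_width: 0.669
grasp_force: 62.5
```

Call:
play_rows([
  [0, 0, 2, 0, 0, 0],
  [0, 0, 1, 0, 0, 0],
  [0, 0, 0, 0, 0, 0],
])

```text
time: 8.2
tool_pos: [0.6375, 0.1394, 0.0258]
tool_rot: [-0.0, 1.0, 0.0, 0.001]
contact_force: [0.2, -1.1, -0.2]
gripper_width: 0.664
grasp_force: 62.5
```

Call:
play_rows([
  [0, 0, 0, 0, 0, 0],
  [0, 0, 0, 0, 0, 0],
  [0, 0, 0, 0, 0, 0],
  [0, 0, 0, 0, 0, 0],
  [0, 0, 0, 0, 0, 0],
], hand=78)

```text
time: 8.62
tool_pos: [0.6371, 0.1389, 0.0252]
tool_rot: [0.0, 1.0, 0.0, 0.0]
contact_force: [-0.7, -2.2, 1.2]
gripper_width: 0.915
grasp_force: 0.7
```

Call:
play_rows([
  [0, 0, -20, 0, 0, 0],
  [0, 0, -33, 0, 0, 0],
  [0, 0, -33, 0, 0, 0],
  [0, 0, -33, 0, 0, 0],
  [0, 0, -33, 0, 0, 0],
])

```text
time: 9.03
tool_pos: [0.6365, 0.1395, 0.1781]
tool_rot: [-0.0, 1.0, 0.0, -0.0]
contact_force: [1.1, -0.3, 0.4]
gripper_width: 0.914
grasp_force: 0.0
```

Call:
play_rows([
  [0, 0, -33, 0, 0, 0],
  [0, 0, -33, 0, 0, 0],
  [0, 0, -5, 0, 0, 0],
  [-11, 32, 0, 0, 0, 0],
  [-11, 32, 0, 0, 0, 0],
])

```text
time: 9.45
tool_pos: [0.6152, 0.0759, 0.2488]
tool_rot: [-0.0, 1.0, 0.002, 0.001]
contact_force: [-0.1, 0.5, -1.0]
gripper_width: 0.912
grasp_force: 0.0
```

Call:
play_rows([
  [-11, 32, 0, 0, 0, 0],
  [-11, 32, 0, 0, 0, 0],
  [-11, 32, 0, 0, 0, 0],
  [-11, 32, 0, 0, 0, 0],
  [-11, 32, 0, 0, 0, 0],
])

```text
time: 9.87
tool_pos: [0.5591, -0.0858, 0.2472]
tool_rot: [-0.0, 1.0, 0.0, -0.0]
contact_force: [-0.1, -0.7, 0.6]
gripper_width: 0.913
grasp_force: 0.0
```

```bash
python3 - <<'E'
from h import *
print(manip.state()['tool_pos'])
f=grab('top','t2.png')
for c in gold(f): print(c)
E
```

```text
[ 0.55907658 -0.08578645  0.24719706]
(407.1, 231.3, 227.0, array([17. , 17.2]), array([ 0.4055, -0.2402,  0.01  ]))
(441.6, 223.5, 224.0, array([16.7, 17.2]), array([ 0.4343, -0.3579,  0.01  ]))
(408.2, 202.0, 220.0, array([16.5, 17. ]), array([ 0.5059, -0.2442,  0.01  ]))
(297.1, 161.1, 219.0, array([16.6, 16.9]), array([0.6415, 0.1389, 0.01  ]))
(602.5, 146.1, 136.0, array([ 6.4, 34.5]), array([ 0.7166, -0.9314,  0.01  ]))
(251.2, 160.2, 367.5, array([  4.7, 137.7]), array([0.6417, 0.2973, 0.01  ]))
(249.6, 98.3, 143.5, array([13.4, 13.8]), array([0.8635, 0.3117, 0.01  ]))
```

Call:
play_rows([
  [-11, 32, 0, 0, 0, 0],
  [-11, 32, 0, 0, 0, 0],
  [-11, 32, 0, 0, 0, 0],
  [-11, 32, 0, 0, 0, 0],
  [-9, 31, 5, 0, 0, 0],
])

```text
time: 10.33
tool_pos: [0.5067, -0.2451, 0.2434]
tool_rot: [0.0, 1.0, 0.0, 0.001]
contact_force: [1.0, 0.4, -0.1]
gripper_width: 0.91
grasp_force: 0.0
```

Call:
play_rows([
  [0, 0, 33, 0, 0, 0],
  [0, 0, 33, 0, 0, 0],
  [0, 0, 33, 0, 0, 0],
  [0, 0, 33, 0, 0, 0],
  [0, 0, 33, 0, 0, 0],
])

```text
time: 10.75
tool_pos: [0.5068, -0.2434, 0.0759]
tool_rot: [-0.0, 1.0, -0.0, 0.0]
contact_force: [-0.6, 0.6, -0.9]
gripper_width: 0.912
grasp_force: 0.0
```

Call:
play_rows([
  [0, 0, 20, 0, 0, 0],
  [0, 0, 10, 0, 0, 0],
  [0, 0, 0, 0, 0, 0],
  [0, 0, 0, 0, 0, 0],
])

```text
time: 11.08
tool_pos: [0.5073, -0.2437, 0.0481]
tool_rot: [-0.0, 1.0, 0.0, 0.0]
contact_force: [0.4, -0.1, 0.3]
gripper_width: 0.917
grasp_force: 0.0
```

Call:
play_rows([
  [0, 0, 18, 0, 0, 0],
  [0, 0, 12, 0, 0, 0],
  [0, 0, 5, 0, 0, 0],
  [0, 0, 0, 0, 0, 0],
])

```text
time: 11.42
tool_pos: [0.5065, -0.2435, 0.0123]
tool_rot: [-0.0, 1.0, 0.0, -0.001]
contact_force: [0.1, -0.4, -0.1]
gripper_width: 0.913
grasp_force: 0.0
```

Call:
play_rows([
  [0, 0, 0, 0, 0, 0],
  [0, 0, 0, 0, 0, 0],
  [0, 0, 0, 0, 0, 0],
  [0, 0, 0, 0, 0, 0],
  [0, 0, 0, 0, 0, 0],
], hand=50)

```text
time: 11.83
tool_pos: [0.5082, -0.2447, 0.0148]
tool_rot: [0.001, 1.0, 0.0, 0.001]
contact_force: [-0.7, 0.8, 6.0]
gripper_width: 0.663
grasp_force: 63.2
```

Call:
play_rows([
  [0, 0, 0, 0, 0, 0],
  [0, 0, -5, 0, 0, 0],
  [0, 0, -20, 0, 0, 0],
  [0, 0, -33, 0, 0, 0],
  [0, 0, -33, 0, 0, 0],
])

```text
time: 12.25
tool_pos: [0.5057, -0.2429, 0.1035]
tool_rot: [-0.001, 1.0, 0.0, -0.002]
contact_force: [0.7, 0.1, 0.0]
gripper_width: 0.661
grasp_force: 62.6
```

Call:
play_rows([
  [0, 0, -33, 0, 0, 0],
  [0, 0, -33, 0, 0, 0],
  [0, 0, -33, 0, 0, 0],
  [0, 0, -33, 0, 0, 0],
  [0, 0, -14, 0, 0, 0],
])

```text
time: 12.67
tool_pos: [0.5084, -0.2447, 0.2558]
tool_rot: [0.002, 1.0, 0.0, 0.003]
contact_force: [-0.2, -0.5, 1.3]
gripper_width: 0.666
grasp_force: 62.6
```

Call:
play_rows([
  [13, -30, 0, 0, 0, 0],
  [13, -30, 0, 0, 0, 0],
  [13, -30, 0, 0, 0, 0],
  [13, -30, 0, 0, 0, 0],
  [13, -30, 0, 0, 0, 0],
])

```text
time: 13.08
tool_pos: [0.5718, -0.0922, 0.2487]
tool_rot: [-0.0, 1.0, -0.0, -0.001]
contact_force: [0.7, -0.1, -0.3]
gripper_width: 0.664
grasp_force: 62.6
```

Call:
play_rows([
  [13, -30, 0, 0, 0, 0],
  [13, -30, 0, 0, 0, 0],
  [13, -30, 0, 0, 0, 0],
  [14, -33, 0, 0, 0, 0],
  [0, 0, 0, 0, 0, 0],
])

```text
time: 13.5
tool_pos: [0.6256, 0.0344, 0.2483]
tool_rot: [-0.001, 1.0, 0.003, -0.001]
contact_force: [-0.7, 0.0, -0.1]
gripper_width: 0.668
grasp_force: 62.6
```

Call:
play_rows([
  [0, 0, 33, 0, 0, 0],
  [0, 0, 33, 0, 0, 0],
  [0, 0, 33, 0, 0, 0],
  [0, 0, 33, 0, 0, 0],
  [0, 0, 33, 0, 0, 0],
])

```text
time: 13.92
tool_pos: [0.6239, 0.0292, 0.0823]
tool_rot: [-0.0, 1.0, 0.0, -0.001]
contact_force: [0.1, -0.1, 0.3]
gripper_width: 0.663
grasp_force: 62.6
```

Call:
play_rows([
  [0, 0, 25, 0, 0, 0],
  [0, 0, 15, 0, 0, 0],
  [0, 0, 10, 0, 0, 0],
  [0, 0, 5, 0, 0, 0],
  [0, 0, 0, 0, 0, 0],
])

```text
time: 14.33
tool_pos: [0.6248, 0.0292, 0.0295]
tool_rot: [-0.0, 1.0, 0.0, -0.0]
contact_force: [-0.4, -0.4, 0.4]
gripper_width: 0.659
grasp_force: 62.6
```

Call:
play_rows([
  [0, 0, 0, 0, 0, 0],
])

```text
time: 14.42
tool_pos: [0.6261, 0.0291, 0.0314]
tool_rot: [0.0, 1.0, 0.0, 0.001]
contact_force: [1.1, -0.1, -0.1]
gripper_width: 0.668
grasp_force: 62.6
```

Call:
play_rows([
  [0, 0, 3, 0, 0, 0],
  [0, 0, 1.5, 0, 0, 0],
  [0, 0, 0, 0, 0, 0],
])

```text
time: 14.67
tool_pos: [0.6254, 0.0292, 0.0261]
tool_rot: [0.0, 1.0, 0.0, 0.001]
contact_force: [-0.2, 0.4, -1.2]
gripper_width: 0.662
grasp_force: 62.6
```

Call:
play_rows([
  [0, 0, 0, 0, 0, 0],
  [0, 0, 0, 0, 0, 0],
  [0, 0, 0, 0, 0, 0],
  [0, 0, 0, 0, 0, 0],
  [0, 0, 0, 0, 0, 0],
], hand=78)

```text
time: 15.08
tool_pos: [0.6251, 0.0355, 0.026]
tool_rot: [-0.005, 1.0, 0.0, 0.001]
contact_force: [1.3, 20.8, 1.3]
gripper_width: 0.912
grasp_force: 5.0
```

Call:
play_rows([
  [0, 0, -20, 0, 0, 0],
  [0, 0, -33, 0, 0, 0],
  [0, 0, -33, 0, 0, 0],
  [0, 0, -33, 0, 0, 0],
  [0, 0, -33, 0, 0, 0],
])

```text
time: 15.5
tool_pos: [0.6248, 0.0294, 0.1793]
tool_rot: [0.0, 1.0, 0.0, 0.0]
contact_force: [1.5, -0.4, 0.5]
gripper_width: 0.913
grasp_force: 0.0
```

Call:
play_rows([
  [0, 0, -33, 0, 0, 0],
  [0, 0, -33, 0, 0, 0],
  [0, 0, -5, 0, 0, 0],
  [-24, 29, 0, 0, 0, 0],
  [-24, 29, 0, 0, 0, 0],
])

```text
time: 15.92
tool_pos: [0.5773, -0.0286, 0.2497]
tool_rot: [0.0, 1.0, 0.002, 0.001]
contact_force: [-0.2, -0.9, -1.4]
gripper_width: 0.915
grasp_force: 0.0
```

Call:
play_rows([
  [-24, 29, 0, 0, 0, 0],
  [-24, 29, 0, 0, 0, 0],
  [-24, 29, 0, 0, 0, 0],
  [-24, 29, 0, 0, 0, 0],
  [-24, 29, 0, 0, 0, 0],
])

```text
time: 16.33
tool_pos: [0.4556, -0.1748, 0.2483]
tool_rot: [0.0, 1.0, 0.0, 0.0]
contact_force: [1.4, -0.5, -0.3]
gripper_width: 0.908
grasp_force: 0.0
```

Call:
play_rows([
  [-24, 29, 0, 0, 0, 0],
  [-24, 29, 0, 0, 0, 0],
  [0, 0, 0, 0, 0, 0],
  [0, 0, 0, 0, 0, 0],
])

```text
time: 16.67
tool_pos: [0.408, -0.233, 0.2484]
tool_rot: [0.0, 1.0, -0.002, 0.0]
contact_force: [-0.0, 0.0, -0.6]
gripper_width: 0.914
grasp_force: 0.0
```

```bash
python3 - <<'E'
from h import *
print(manip.state()['tool_pos'])
for c in gold(grab('top')): print(c)
E
```

```text
[ 0.40795703 -0.23304614  0.24835059]
(329.1, 166.1, 221.0, array([16.7, 17. ]), array([0.6258, 0.028 , 0.01  ]))
(297.1, 161.1, 218.0, array([16.6, 16.8]), array([0.6415, 0.139 , 0.01  ]))
(602.3, 146.1, 136.5, array([ 6.4, 34.9]), array([ 0.7165, -0.9309,  0.01  ]))
(251.2, 160.5, 367.0, array([  4.7, 136.3]), array([0.6406, 0.2974, 0.01  ]))
(249.6, 98.3, 143.5, array([13.4, 13.8]), array([0.8635, 0.3117, 0.01  ]))
```

Call:
play_rows([
  [-2.5, 7, 20, 0, 0, 0],
  [0, 0, 33, 0, 0, 0],
  [0, 0, 33, 0, 0, 0],
  [0, 0, 33, 0, 0, 0],
  [0, 0, 33, 0, 0, 0],
])

```text
time: 17.13
tool_pos: [0.4075, -0.2375, 0.0951]
tool_rot: [0.0, 1.0, 0.001, 0.0]
contact_force: [-0.6, -0.0, 0.4]
gripper_width: 0.917
grasp_force: 0.0
```

Call:
play_rows([
  [0, 0, 28, 0, 0, 0],
  [0, 0, 20, 0, 0, 0],
  [0, 0, 0, 0, 0, 0],
  [0, 0, 0, 0, 0, 0],
])

```text
time: 17.47
tool_pos: [0.4065, -0.2372, 0.0474]
tool_rot: [-0.001, 1.0, 0.001, -0.001]
contact_force: [0.1, -0.1, 0.2]
gripper_width: 0.917
grasp_force: 0.0
```

Call:
play_rows([
  [-1, 3, 17, 0, 0, 0],
  [0, 0, 12, 0, 0, 0],
  [0, 0, 5, 0, 0, 0],
  [0, 0, 0, 0, 0, 0],
])

```text
time: 17.8
tool_pos: [0.4061, -0.2417, 0.015]
tool_rot: [0.0, 1.0, 0.001, 0.0]
contact_force: [-0.2, 0.7, 0.1]
gripper_width: 0.911
grasp_force: 0.0
```

Call:
play_rows([
  [0, 0, 0, 0, 0, 0],
  [0, 0, 0, 0, 0, 0],
  [0, 0, 0, 0, 0, 0],
  [0, 0, 0, 0, 0, 0],
  [0, 0, 0, 0, 0, 0],
], hand=50)

```text
time: 18.22
tool_pos: [0.4069, -0.2426, 0.017]
tool_rot: [0.001, 1.0, 0.0, 0.001]
contact_force: [-1.9, 2.2, 7.9]
gripper_width: 0.656
grasp_force: 60.5
```

Call:
play_rows([
  [0, 0, 0, 0, 0, 0],
  [0, 0, -5, 0, 0, 0],
  [0, 0, -20, 0, 0, 0],
  [0, 0, -33, 0, 0, 0],
  [0, 0, -33, 0, 0, 0],
])

```text
time: 18.63
tool_pos: [0.4048, -0.2412, 0.1063]
tool_rot: [-0.001, 1.0, 0.0, -0.001]
contact_force: [0.3, -0.5, -0.1]
gripper_width: 0.65
grasp_force: 61.3
```

Call:
play_rows([
  [0, 0, -33, 0, 0, 0],
  [0, 0, -33, 0, 0, 0],
  [0, 0, -33, 0, 0, 0],
  [0, 0, -33, 0, 0, 0],
  [0, 0, -14, 0, 0, 0],
])

```text
time: 19.05
tool_pos: [0.4069, -0.243, 0.2583]
tool_rot: [0.003, 1.0, 0.0, 0.004]
contact_force: [-0.2, 0.2, 1.2]
gripper_width: 0.656
grasp_force: 61.3
```

Call:
play_rows([
  [12, -32, 0, 0, 0, 0],
  [12, -32, 0, 0, 0, 0],
  [12, -32, 0, 0, 0, 0],
  [12, -32, 0, 0, 0, 0],
  [12, -32, 0, 0, 0, 0],
])

```text
time: 19.47
tool_pos: [0.4658, -0.0804, 0.2527]
tool_rot: [0.0, 1.0, -0.0, 0.001]
contact_force: [-0.1, 0.2, 0.6]
gripper_width: 0.65
grasp_force: 61.3
```

Call:
play_rows([
  [12, -32, 0, 0, 0, 0],
  [12, -32, 0, 0, 0, 0],
  [12, -32, 0, 0, 0, 0],
  [12, -32, 0, 0, 0, 0],
  [0, 0, 0, 0, 0, 0],
])

```text
time: 19.88
tool_pos: [0.5144, 0.0508, 0.2526]
tool_rot: [-0.001, 1.0, 0.003, 0.001]
contact_force: [-0.3, -0.0, -0.3]
gripper_width: 0.655
grasp_force: 61.3
```

Call:
play_rows([
  [0, 0, 0, 0, 0, 0],
])

```text
time: 19.97
tool_pos: [0.5136, 0.0476, 0.2523]
tool_rot: [0.0, 1.0, 0.002, 0.0]
contact_force: [0.1, -1.1, 0.3]
gripper_width: 0.649
grasp_force: 61.3
```

Call:
play_rows([
  [3, -5, 30, 0, 0, 0],
  [0, 0, 33, 0, 0, 0],
  [0, 0, 33, 0, 0, 0],
  [0, 0, 33, 0, 0, 0],
  [0, 0, 33, 0, 0, 0],
])

```text
time: 20.38
tool_pos: [0.5164, 0.0499, 0.0888]
tool_rot: [0.0, 1.0, -0.001, 0.001]
contact_force: [0.7, 0.0, -0.2]
gripper_width: 0.652
grasp_force: 61.3
```

Call:
play_rows([
  [0, 0, 25, 0, 0, 0],
  [0, 0, 20, 0, 0, 0],
  [0, 0, 10, 0, 0, 0],
  [0, 0, 5, 0, 0, 0],
  [0, 0, 0, 0, 0, 0],
])

```text
time: 20.8
tool_pos: [0.5161, 0.0505, 0.0292]
tool_rot: [0.0, 1.0, -0.0, -0.0]
contact_force: [-0.7, 0.2, 0.3]
gripper_width: 0.654
grasp_force: 61.3
```

Call:
play_rows([
  [0, 0, 0, 0, 0, 0],
])

```text
time: 20.88
tool_pos: [0.5175, 0.0508, 0.0308]
tool_rot: [0.0, 1.0, -0.0, 0.001]
contact_force: [1.2, -0.7, -0.3]
gripper_width: 0.649
grasp_force: 61.3
```

Call:
play_rows([
  [0, 0, 2.5, 0, 0, 0],
  [0, 0, 0, 0, 0, 0],
])

```text
time: 21.05
tool_pos: [0.5175, 0.0511, 0.0282]
tool_rot: [0.0, 1.0, 0.0, 0.001]
contact_force: [-0.8, 0.2, -1.0]
gripper_width: 0.652
grasp_force: 61.3
```

Call:
play_rows([
  [0, 0, 0, 0, 0, 0],
  [0, 0, 0, 0, 0, 0],
  [0, 0, 0, 0, 0, 0],
  [0, 0, 0, 0, 0, 0],
  [0, 0, 0, 0, 0, 0],
], hand=75)

```text
time: 21.47
tool_pos: [0.5165, 0.0512, 0.027]
tool_rot: [0.0, 1.0, 0.0, 0.0]
contact_force: [0.4, 0.2, 0.1]
gripper_width: 0.878
grasp_force: 0.0
```

Call:
play_rows([
  [0, 0, -20, 0, 0, 0],
  [0, 0, -33, 0, 0, 0],
  [0, 0, -33, 0, 0, 0],
  [0, 0, -33, 0, 0, 0],
  [0, 0, -33, 0, 0, 0],
])

```text
time: 21.88
tool_pos: [0.516, 0.0512, 0.1803]
tool_rot: [-0.0, 1.0, 0.0, -0.0]
contact_force: [1.2, -0.3, 0.2]
gripper_width: 0.876
grasp_force: 0.0
```

Call:
play_rows([
  [0, 0, -33, 0, 0, 0],
  [0, 0, -33, 0, 0, 0],
  [0, 0, -5, 0, 0, 0],
  [-6.4, 32, 0, 0, 0, 0],
  [-6.4, 32, 0, 0, 0, 0],
])

```text
time: 22.3
tool_pos: [0.504, -0.0125, 0.2511]
tool_rot: [0.0, 1.0, 0.002, 0.001]
contact_force: [1.5, -0.5, -1.4]
gripper_width: 0.878
grasp_force: 0.0
```

Call:
play_rows([
  [-6.4, 32, 0, 0, 0, 0],
  [-6.4, 32, 0, 0, 0, 0],
  [-6.4, 32, 0, 0, 0, 0],
  [-6.4, 32, 0, 0, 0, 0],
  [-6.4, 32, 0, 0, 0, 0],
])

```text
time: 22.72
tool_pos: [0.471, -0.1742, 0.2495]
tool_rot: [-0.0, 1.0, 0.0, -0.0]
contact_force: [0.1, 0.4, -0.4]
gripper_width: 0.879
grasp_force: 0.0
```

```bash
python3 - <<'E'
from h import *
print(manip.state()['tool_pos'])
for c in gold(grab('top')): print(c)
E
```

```text
[ 0.47096274 -0.17415537  0.24952126]
(441.4, 223.4, 227.5, array([16.7, 17.5]), array([ 0.4344, -0.3575,  0.01  ]))
(321.9, 197.1, 222.0, array([16.8, 16.9]), array([0.5174, 0.051 , 0.01  ]))
(329.1, 166.1, 222.0, array([16.7, 17. ]), array([0.6257, 0.028 , 0.01  ]))
(297.1, 161.1, 218.0, array([16.6, 16.8]), array([0.6415, 0.139 , 0.01  ]))
(602.5, 146.1, 136.0, array([ 6.4, 34.5]), array([ 0.7166, -0.9314,  0.01  ]))
(251.2, 160.5, 367.0, array([  4.7, 136.3]), array([0.6406, 0.2974, 0.01  ]))
(249.6, 98.3, 143.5, array([13.4, 13.8]), array([0.8635, 0.3117, 0.01  ]))
```

Three in. Last: Δ (−37, −183).

Call:
play_rows([
  [-6, 30, 0, 0, 0, 0],
  [-6, 30, 0, 0, 0, 0],
  [-6, 30, 20, 0, 0, 0],
  [-6, 30, 25, 0, 0, 0],
  [-6, 30, 25, 0, 0, 0],
])

```text
time: 23.18
tool_pos: [0.4417, -0.3244, 0.1797]
tool_rot: [0.001, 1.0, 0.0, 0.001]
contact_force: [1.4, -0.0, -0.6]
gripper_width: 0.875
grasp_force: 0.0
```

Call:
play_rows([
  [-5, 30, 25, 0, 0, 0],
  [0, 0, 33, 0, 0, 0],
  [0, 0, 33, 0, 0, 0],
  [0, 0, 25, 0, 0, 0],
  [0, 0, 0, 0, 0, 0],
], hand=78)

```text
time: 23.6
tool_pos: [0.433, -0.3492, 0.0568]
tool_rot: [-0.005, 1.0, -0.0, -0.004]
contact_force: [-1.8, 1.7, -1.0]
gripper_width: 0.91
grasp_force: 0.0
```

Call:
play_rows([
  [0, 0, 0, 0, 0, 0],
])

```text
time: 23.68
tool_pos: [0.4357, -0.3516, 0.0621]
tool_rot: [-0.002, 1.0, 0.0, -0.001]
contact_force: [-0.7, -0.0, 1.1]
gripper_width: 0.909
grasp_force: 0.0
```

Call:
play_rows([
  [0, 6, 20, 0, 0, 0],
  [0, 0, 15, 0, 0, 0],
  [0, 0, 8, 0, 0, 0],
  [0, 0, 4, 0, 0, 0],
  [0, 0, 0, 0, 0, 0],
])

```text
time: 24.1
tool_pos: [0.4371, -0.359, 0.0176]
tool_rot: [0.0, 1.0, 0.0, 0.0]
contact_force: [0.8, 0.1, 0.0]
gripper_width: 0.913
grasp_force: 0.0
```

Call:
play_rows([
  [0, 0, 0, 0, 0, 0],
])

```text
time: 24.18
tool_pos: [0.4374, -0.3593, 0.0183]
tool_rot: [0.001, 1.0, 0.0, 0.001]
contact_force: [0.3, -0.4, -0.0]
gripper_width: 0.913
grasp_force: 0.0
```

Call:
play_rows([
  [-2, -1, 4, 0, 0, 0],
  [0, 0, 0, 0, 0, 0],
])

```text
time: 24.35
tool_pos: [0.4347, -0.3578, 0.0133]
tool_rot: [0.0, 1.0, 0.0, 0.0]
contact_force: [-0.2, -0.1, 0.2]
gripper_width: 0.915
grasp_force: 0.0
```

Call:
play_rows([
  [0, 0, 0, 0, 0, 0],
  [0, 0, 0, 0, 0, 0],
  [0, 0, 0, 0, 0, 0],
  [0, 0, 0, 0, 0, 0],
  [0, 0, 0, 0, 0, 0],
], hand=50)

```text
time: 24.77
tool_pos: [0.4353, -0.3585, 0.0142]
tool_rot: [0.001, 1.0, 0.0, 0.001]
contact_force: [-1.3, 1.8, 6.3]
gripper_width: 0.669
grasp_force: 62.8
```

Call:
play_rows([
  [0, 0, 0, 0, 0, 0],
  [0, 0, -5, 0, 0, 0],
  [0, 0, -20, 0, 0, 0],
  [0, 0, -33, 0, 0, 0],
  [0, 0, -33, 0, 0, 0],
])

```text
time: 25.18
tool_pos: [0.4336, -0.3567, 0.1033]
tool_rot: [-0.001, 1.0, 0.0, -0.001]
contact_force: [0.9, -0.5, -0.6]
gripper_width: 0.667
grasp_force: 62.3
```

Call:
play_rows([
  [0, 0, -33, 0, 0, 0],
  [0, 0, -33, 0, 0, 0],
  [0, 0, -33, 0, 0, 0],
  [0, 0, -33, 0, 0, 0],
  [0, 0, -14, 0, 0, 0],
])

```text
time: 25.6
tool_pos: [0.4359, -0.3591, 0.2556]
tool_rot: [0.003, 1.0, 0.0, 0.003]
contact_force: [0.4, -0.3, 0.9]
gripper_width: 0.666
grasp_force: 62.3
```

Call:
play_rows([
  [6, -31, 0, 0, 0, 0],
  [6, -31, 0, 0, 0, 0],
  [6, -31, 0, 0, 0, 0],
  [6, -31, 0, 0, 0, 0],
  [6, -31, 0, 0, 0, 0],
])

```text
time: 26.02
tool_pos: [0.4642, -0.2012, 0.2485]
tool_rot: [-0.001, 1.0, -0.0, -0.001]
contact_force: [-0.7, -0.3, -0.2]
gripper_width: 0.667
grasp_force: 62.3
```

Call:
play_rows([
  [6, -31, 0, 0, 0, 0],
  [6, -31, 0, 0, 0, 0],
  [6, -31, 0, 0, 0, 0],
  [6, -31, 0, 0, 0, 0],
  [6, -31, 0, 0, 0, 0],
])

```text
time: 26.43
tool_pos: [0.4942, -0.0462, 0.2486]
tool_rot: [-0.0, 1.0, 0.0, -0.001]
contact_force: [0.7, -1.1, -0.5]
gripper_width: 0.666
grasp_force: 62.3
```

Call:
play_rows([
  [6, -31, 0, 0, 0, 0],
  [6, -31, 0, 0, 0, 0],
  [6, -31, 0, 0, 0, 0],
  [6, -31, 0, 0, 0, 0],
  [6, -31, 0, 0, 0, 0],
])

```text
time: 26.85
tool_pos: [0.5241, 0.1088, 0.2485]
tool_rot: [0.0, 1.0, 0.0, -0.001]
contact_force: [0.2, -0.3, -0.9]
gripper_width: 0.666
grasp_force: 62.3
```

Call:
play_rows([
  [2, -31, 0, 0, 0, 0],
  [0, 0, 0, 0, 0, 0],
  [0, 0, 0, 0, 0, 0],
])

```text
time: 27.1
tool_pos: [0.526, 0.1394, 0.2485]
tool_rot: [0.0, 1.0, 0.002, -0.001]
contact_force: [0.1, -0.1, -0.4]
gripper_width: 0.667
grasp_force: 62.3
```

Call:
play_rows([
  [0, -8, 25, 0, 0, 0],
  [0, 0, 33, 0, 0, 0],
  [0, 0, 33, 0, 0, 0],
  [0, 0, 33, 0, 0, 0],
  [0, 0, 33, 0, 0, 0],
])

```text
time: 27.52
tool_pos: [0.5261, 0.1448, 0.091]
tool_rot: [0.0, 1.0, -0.001, -0.0]
contact_force: [0.3, -0.2, -0.7]
gripper_width: 0.666
grasp_force: 62.3
```

Call:
play_rows([
  [0, 0, 25, 0, 0, 0],
  [0, 0, 20, 0, 0, 0],
  [0, 0, 10, 0, 0, 0],
  [0, 0, 5, 0, 0, 0],
  [0, 0, 0, 0, 0, 0],
])

```text
time: 27.93
tool_pos: [0.526, 0.1454, 0.032]
tool_rot: [0.0, 1.0, -0.0, -0.001]
contact_force: [0.2, 0.3, 0.6]
gripper_width: 0.667
grasp_force: 62.3
```

Call:
play_rows([
  [0, 0, 0, 0, 0, 0],
])

```text
time: 28.02
tool_pos: [0.5275, 0.1459, 0.034]
tool_rot: [-0.0, 1.0, -0.0, 0.001]
contact_force: [-0.5, -0.1, 0.8]
gripper_width: 0.668
grasp_force: 62.3
```

Call:
play_rows([
  [0, 0, 4.5, 0, 0, 0],
  [0, 0, 2, 0, 0, 0],
  [0, 0, 0, 0, 0, 0],
])

```text
time: 28.27
tool_pos: [0.5269, 0.1463, 0.0268]
tool_rot: [-0.0, 1.0, 0.0, 0.0]
contact_force: [-0.4, 0.2, -0.3]
gripper_width: 0.662
grasp_force: 62.3
```

Call:
play_rows([
  [0, 0, 0, 0, 0, 0],
  [0, 0, 0, 0, 0, 0],
  [0, 0, 0, 0, 0, 0],
  [0, 0, 0, 0, 0, 0],
  [0, 0, 0, 0, 0, 0],
], hand=75)

```text
time: 28.68
tool_pos: [0.5267, 0.1463, 0.0265]
tool_rot: [-0.0, 1.0, 0.0, 0.0]
contact_force: [-0.3, -0.3, 0.2]
gripper_width: 0.88
grasp_force: 0.0
```

Call:
play_rows([
  [0, 0, -20, 0, 0, 0],
  [0, 0, -33, 0, 0, 0],
  [0, 0, -33, 0, 0, 0],
  [0, 0, -33, 0, 0, 0],
  [0, 0, -33, 0, 0, 0],
])

```text
time: 29.1
tool_pos: [0.5263, 0.1462, 0.1798]
tool_rot: [0.0, 1.0, 0.0, -0.0]
contact_force: [-0.4, 0.5, 0.0]
gripper_width: 0.878
grasp_force: 0.0
```

Call:
play_rows([
  [0, 0, -33, 0, 0, 0],
  [0, 0, -33, 0, 0, 0],
  [0, 0, -5, 0, 0, 0],
  [2.7, 31, 0, 0, 0, 0],
  [2.7, 31, 0, 0, 0, 0],
])

```text
time: 29.52
tool_pos: [0.5324, 0.0846, 0.2507]
tool_rot: [-0.0, 1.0, 0.002, 0.001]
contact_force: [-0.0, 0.0, 0.1]
gripper_width: 0.877
grasp_force: 0.0
```

Call:
play_rows([
  [2.7, 31, 0, 0, 0, 0],
  [2.7, 31, 0, 0, 0, 0],
  [2.7, 31, 0, 0, 0, 0],
  [2.7, 31, 0, 0, 0, 0],
  [2.7, 31, 0, 0, 0, 0],
], hand=0)

```text
time: 29.93
tool_pos: [0.5453, -0.0722, 0.249]
tool_rot: [-0.0, 1.0, 0.0, -0.0]
contact_force: [0.5, -0.6, -0.1]
gripper_width: 0.17
grasp_force: 0.0
```

Call:
play_rows([
  [2.7, 31, 0, 0, 0, 0],
  [2.7, 31, 0, 0, 0, 0],
  [2.7, 31, 0, 0, 0, 0],
  [2.7, 31, 0, 0, 0, 0],
  [0, 0, 0, 0, 0, 0],
])

```text
time: 30.35
tool_pos: [0.5561, -0.1994, 0.2488]
tool_rot: [0.001, 1.0, -0.002, -0.0]
contact_force: [-0.2, 0.1, -0.6]
gripper_width: 0.005
grasp_force: 0.0
```

Call:
play_rows([
  [0, 0, 0, 0, 0, 0],
])

```text
time: 30.43
tool_pos: [0.5561, -0.196, 0.2487]
tool_rot: [-0.0, 1.0, -0.001, -0.0]
contact_force: [0.9, 1.0, -0.9]
gripper_width: -0.003
grasp_force: 0.0
```

```bash
python3 - <<'E'
from h import *
print(manip.state()['tool_pos'])
f=grab('top','t3.png')
for c in gold(f,.02): print(c)
a=f['image'][90:260,190:480]; cv2.imwrite('pics/t3c.png',cv2.resize(a[:,:,::-1],None,fx=2.7,fy=2.7,interpolation=cv2.INTER_CUBIC))
E
```

```text
[ 0.55605806 -0.19600714  0.24869517]
(321.9, 197.1, 223.0, array([16.9, 17. ]), array([0.516 , 0.0508, 0.02  ]))
(294.4, 193.5, 222.0, array([16.8, 17. ]), array([0.5266, 0.1447, 0.02  ]))
(329.1, 166.2, 223.0, array([16.8, 17. ]), array([0.6235, 0.0281, 0.02  ]))
(297.1, 161.1, 219.0, array([16.6, 16.9]), array([0.6393, 0.1383, 0.02  ]))
(602.3, 146.1, 136.5, array([ 6.4, 34.9]), array([ 0.7139, -0.9247,  0.02  ]))
(251.2, 160.5, 367.0, array([  4.7, 136.3]), array([0.6384, 0.2958, 0.02  ]))
(249.6, 98.3, 143.5, array([13.4, 13.8]), array([0.8599, 0.31  , 0.02  ]))
```

View pics/t3c.png

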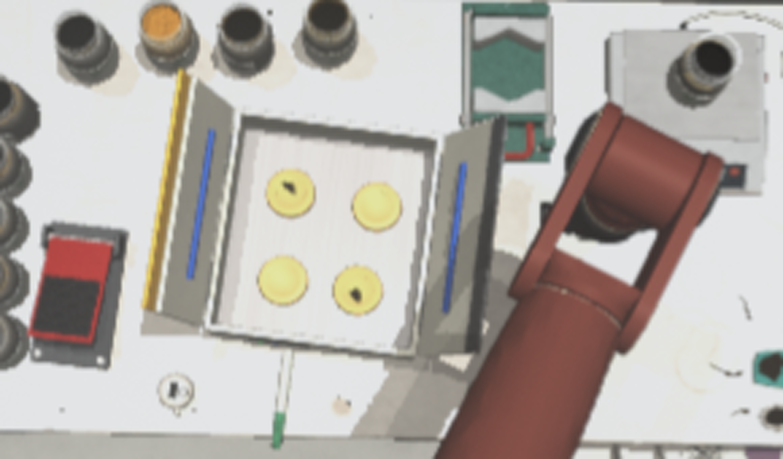

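Call:
play_rows([
  [0, 0, 22, 0, 0, 0],
  [0, 0, 22, 0, 0, 0],
  [0, 0, 20, 0, 0, 0],
  [0, 0, 0, 0, 0, 0],
])

```text
time: 30.82
tool_pos: [0.5538, -0.192, 0.18]
tool_rot: [-0.002, 1.0, 0.001, -0.004]
contact_force: [-1.1, 0.3, -0.7]
gripper_width: -0.002
grasp_force: 0.0
```

Call:
play_rows([
  [0, -15, 0, 0, 0, 0],
  [0, -15, 0, 0, 0, 0],
  [0, -15, 0, 0, 0, 0],
  [0, -15, 0, 0, 0, 0],
  [0, -10, 0, 0, 0, 0],
])

```text
time: 31.23
tool_pos: [0.5569, -0.1223, 0.1868]
tool_rot: [0.0, 1.0, 0.001, 0.001]
contact_force: [-0.8, -0.3, -0.3]
gripper_width: -0.003
grasp_force: 0.0
```

Call:
play_rows([
  [0, -10, 0, 0, 0, 0],
  [0, -10, 0, 0, 0, 0],
  [0, -10, 0, 0, 0, 0],
  [0, -10, 0, 0, 0, 0],
  [0, -10, 0, 0, 0, 0],
])

```text
time: 31.65
tool_pos: [0.5573, -0.0749, 0.187]
tool_rot: [0.001, 1.0, -0.0, 0.001]
contact_force: [0.2, -5.6, 7.2]
gripper_width: 0.001
grasp_force: 3.5
```

Call:
play_rows([
  [0, -12, 0, 0, 0, 0],
  [0, -12, 0, 0, 0, 0],
  [0, -12, 0, 0, 0, 0],
  [0, -12, 0, 0, 0, 0],
  [0, -12, 2, 0, 0, 0],
])

```text
time: 32.07
tool_pos: [0.5558, -0.0135, 0.1826]
tool_rot: [-0.0, 1.0, 0.0, -0.001]
contact_force: [1.5, -1.4, -0.5]
gripper_width: -0.006
grasp_force: 1.1
```

```bash
python3 - <<'E'
from h import *
f=grab('scene'); a=f['image'][90:270,200:440]; b=grab('top')['image'][90:260,230:460]
im=np.vstack([cv2.resize(a,(660,300)),cv2.resize(b,(660,300))]); cv2.imwrite('pics/p1.png',im[:,:,::-1])
E
```

```text
(no output)
```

View pics/p1.png

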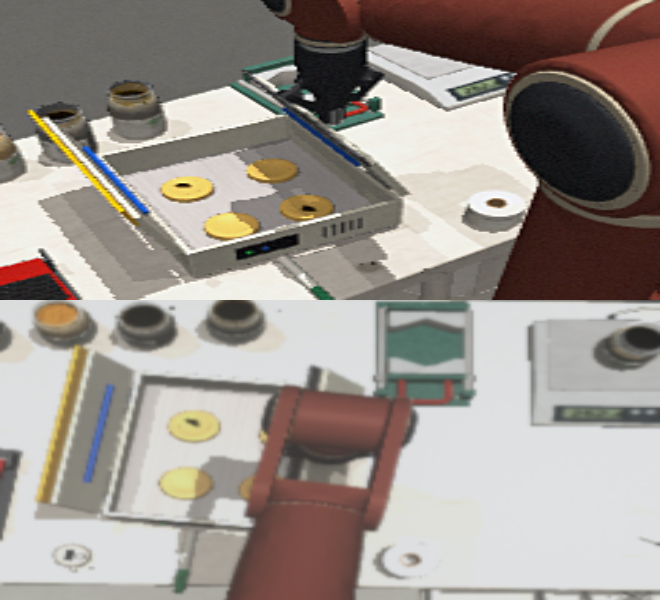

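Call:
play_rows([
  [0, -13, 6, 0, 0, 0],
  [0, -13, 7, 0, 0, 0],
  [0, -10, 10, 0, 0, 0],
  [0, -10, 10, 0, 0, 0],
  [0, -7, 12, 0, 0, 0],
])

```text
time: 32.58
tool_pos: [0.5564, 0.0398, 0.1376]
tool_rot: [-0.0, 1.0, 0.0, 0.0]
contact_force: [0.4, 0.2, 2.2]
gripper_width: -0.001
grasp_force: 1.1
```

Call:
play_rows([
  [0, -7, 12, 0, 0, 0],
  [0, -3.5, 12, 0, 0, 0],
  [0, -3, 8, 0, 0, 0],
  [0, 0, 4, 0, 0, 0],
  [0, 0, 0, 0, 0, 0],
])

```text
time: 33.0
tool_pos: [0.5548, 0.0518, 0.1001]
tool_rot: [-0.0, 1.0, 0.0, -0.002]
contact_force: [-0.6, -0.0, 0.2]
gripper_width: -0.004
grasp_force: 0.0
```

Call:
play_rows([
  [0, 0, 2, 0, 0, 0],
  [0, 0, 0, 0, 0, 0],
])

```text
time: 33.17
tool_pos: [0.5561, 0.0514, 0.1002]
tool_rot: [0.0, 1.0, -0.0, -0.0]
contact_force: [0.6, -0.6, -0.0]
gripper_width: -0.0
grasp_force: 0.0
```

Call:
play_rows([
  [0, 0, 2, 0, 0, 0],
  [0, 0, 0, 0, 0, 0],
])

```text
time: 33.33
tool_pos: [0.5566, 0.0515, 0.0987]
tool_rot: [0.0, 1.0, -0.0, 0.0]
contact_force: [-1.0, 0.2, 0.3]
gripper_width: -0.002
grasp_force: 0.0
```

Call:
play_rows([
  [0, 0, 2, 0, 0, 0],
  [0, 0, 0, 0, 0, 0],
])

```text
time: 33.5
tool_pos: [0.5568, 0.0515, 0.098]
tool_rot: [0.0, 1.0, 0.0, 0.0]
contact_force: [-2.8, -0.1, 6.7]
gripper_width: -0.004
grasp_force: 3.5
```

Call:
play_rows([
  [0, 0, 1, 0, 0, 0],
  [0, 0, 0, 0, 0, 0],
])

```text
time: 33.67
tool_pos: [0.5568, 0.0515, 0.0979]
tool_rot: [0.0, 1.0, 0.0, 0.0]
contact_force: [-5.7, -0.6, 12.0]
gripper_width: 0.001
grasp_force: 5.7
```

Call:
play_rows([
  [0, 0, -10, 0, 0, 0],
  [0, 0, -33, 0, 0, 0],
  [0, 0, -33, 0, 0, 0],
  [0, 0, -33, 0, 0, 0],
  [0, 0, -33, 0, 0, 0],
])

```text
time: 34.08
tool_pos: [0.556, 0.0516, 0.2392]
tool_rot: [-0.0, 1.0, 0.0, 0.0]
contact_force: [0.3, -0.7, 0.8]
gripper_width: 0.004
grasp_force: 0.0
```

Call:
play_rows([
  [0, 0, -10, 0, 0, 0],
  [3.5, -31, 0, 0, 0, 0],
  [3.5, -31, 0, 0, 0, 0],
  [3.5, -31, 0, 0, 0, 0],
  [3.5, -31, 0, 0, 0, 0],
])

```text
time: 34.5
tool_pos: [0.5702, 0.1768, 0.2471]
tool_rot: [-0.0, 1.0, -0.0, -0.0]
contact_force: [0.5, -0.6, -0.5]
gripper_width: -0.003
grasp_force: 0.0
```

Call:
play_rows([
  [3.5, -31, 0, 0, 0, 0],
  [3.5, -31, 0, 0, 0, 0],
  [3.5, -31, 0, 0, 0, 0],
  [3.5, -31, 0, 0, 0, 0],
  [3.5, -31, 0, 0, 0, 0],
])

```text
time: 34.92
tool_pos: [0.5875, 0.3322, 0.2466]
tool_rot: [0.0, 1.0, 0.0, -0.0]
contact_force: [0.3, 0.1, 0.3]
gripper_width: 0.004
grasp_force: 0.0
```

Call:
play_rows([
  [3.5, -31, 0, 0, 0, 0],
  [0, 0, 0, 0, 0, 0],
  [0, 0, 0, 0, 0, 0],
])

```text
time: 35.17
tool_pos: [0.5907, 0.3629, 0.2462]
tool_rot: [0.0, 1.0, 0.001, -0.001]
contact_force: [-0.8, -0.0, 0.1]
gripper_width: 0.002
grasp_force: 0.0
```

```bash
python3 - <<'E'
from h import *
print(manip.state()['tool_pos'])
f=grab('top'); a=f['image'][90:260,190:400]; cv2.imwrite('pics/p2.png',cv2.resize(a[:,:,::-1],None,fx=3.5,fy=3.5,interpolation=cv2.INTER_CUBIC))
E
```

```text
[0.59072577 0.36286185 0.24620301]
```

View pics/p2.png

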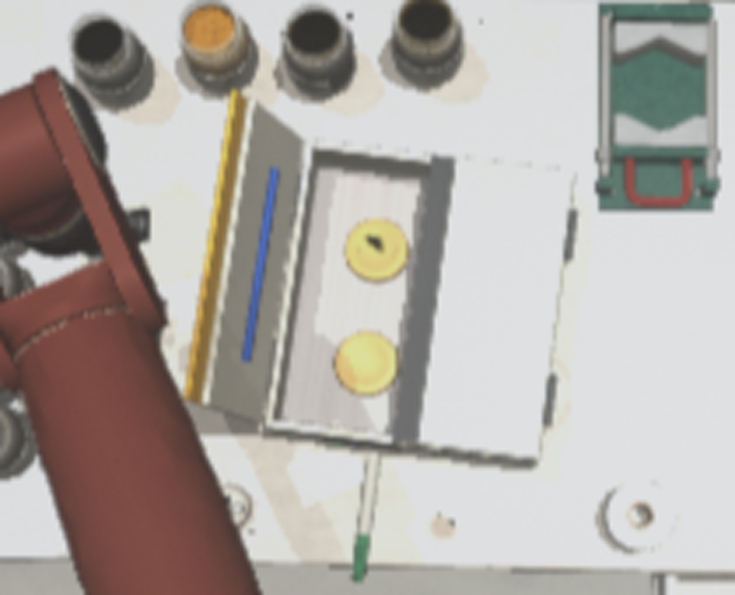

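Call:
play_rows([
  [0, 0, 20, 0, 0, 0],
  [0, 0, 20, 0, 0, 0],
  [0, 0, 19, 0, 0, 0],
  [0, 0, 0, 0, 0, 0],
])

```text
time: 35.55
tool_pos: [0.589, 0.359, 0.1829]
tool_rot: [0.002, 1.0, -0.001, -0.004]
contact_force: [-0.3, -0.6, -1.0]
gripper_width: 0.006
grasp_force: 0.0
```

Call:
play_rows([
  [0, 15, 0, 0, 0, 0],
  [0, 15, 0, 0, 0, 0],
  [0, 15, 0, 0, 0, 0],
  [0, 15, 0, 0, 0, 0],
  [0, 12, 0, 0, 0, 0],
])

```text
time: 35.97
tool_pos: [0.5919, 0.2877, 0.1901]
tool_rot: [-0.001, 1.0, -0.001, 0.001]
contact_force: [-1.0, 4.2, 2.8]
gripper_width: 0.002
grasp_force: 1.9
```

Call:
play_rows([
  [0, 11, 0, 0, 0, 0],
  [0, 11, 0, 0, 0, 0],
  [0, 11, 0, 0, 0, 0],
  [0, 11, 0, 0, 0, 0],
  [0, 11, 0, 0, 0, 0],
])

```text
time: 36.38
tool_pos: [0.5912, 0.2344, 0.1896]
tool_rot: [-0.001, 1.0, 0.0, 0.0]
contact_force: [-1.0, 2.3, 1.6]
gripper_width: -0.0
grasp_force: 1.4
```

Call:
play_rows([
  [0, 11, 0, 0, 0, 0],
  [0, 11, 0, 0, 0, 0],
  [0, 11, 0, 0, 0, 0],
  [0, 11, 2, 0, 0, 0],
])

```text
time: 36.72
tool_pos: [0.5912, 0.1895, 0.1859]
tool_rot: [0.0, 1.0, 0.0, -0.0]
contact_force: [0.6, 2.0, -0.0]
gripper_width: -0.002
grasp_force: 0.9
```

Follow the arc: to (.169,.169),(.150,.149),(.137,.125),(.130,.100).

Call:
play_rows([
  [0, 10, 8, 0, 0, 0],
  [0, 10, 9, 0, 0, 0],
  [0, 10, 10, 0, 0, 0],
  [0, 9, 10, 0, 0, 0],
  [0, 7, 12, 0, 0, 0],
])

```text
time: 37.13
tool_pos: [0.5912, 0.1433, 0.1362]
tool_rot: [0.0, 1.0, -0.0, -0.0]
contact_force: [-0.5, 0.7, 2.4]
gripper_width: 0.0
grasp_force: 1.0
```

Call:
play_rows([
  [0, 6, 12, 0, 0, 0],
  [0, 4, 12, 0, 0, 0],
  [0, 3, 8, 0, 0, 0],
  [0, 0, 4, 0, 0, 0],
  [0, 0, 0, 0, 0, 0],
])

```text
time: 37.55
tool_pos: [0.5904, 0.1316, 0.0995]
tool_rot: [0.0, 1.0, 0.0, -0.001]
contact_force: [0.3, 0.4, -0.1]
gripper_width: -0.001
grasp_force: 0.0
```

Call:
play_rows([
  [0, 0, 2, 0, 0, 0],
  [0, 0, 0, 0, 0, 0],
])

```text
time: 37.72
tool_pos: [0.5915, 0.1321, 0.0994]
tool_rot: [-0.0, 1.0, 0.0, 0.0]
contact_force: [-0.5, 0.5, 0.0]
gripper_width: 0.001
grasp_force: 0.0
```

Call:
play_rows([
  [0, 0, 2, 0, 0, 0],
  [0, 0, 0, 0, 0, 0],
])

```text
time: 37.88
tool_pos: [0.5918, 0.1321, 0.0981]
tool_rot: [-0.0, 1.0, 0.0, 0.001]
contact_force: [-0.6, 0.4, 0.6]
gripper_width: 0.002
grasp_force: 0.0
```

Call:
play_rows([
  [0, 0, 1, 0, 0, 0],
  [0, 0, 0, 0, 0, 0],
])

```text
time: 38.05
tool_pos: [0.5919, 0.132, 0.098]
tool_rot: [-0.0, 1.0, 0.0, 0.001]
contact_force: [-2.0, -0.3, 4.9]
gripper_width: -0.001
grasp_force: 2.8
```

Call:
play_rows([
  [0, 0, 1, 0, 0, 0],
  [0, 0, 0, 0, 0, 0],
  [0, 0, 0, 0, 0, 0],
])

```text
time: 38.3
tool_pos: [0.5919, 0.132, 0.0979]
tool_rot: [-0.0, 1.0, 0.0, 0.001]
contact_force: [-4.2, -0.0, 9.6]
gripper_width: 0.002
grasp_force: 4.9
```

Call:
play_rows([
  [0, 0, -15, 0, 0, 0],
  [0, 0, -30, 0, 0, 0],
  [0, 0, -30, 0, 0, 0],
  [-13.5, -30, 0, 0, 0, 0],
  [-13.5, -30, 0, 0, 0, 0],
])

```text
time: 38.72
tool_pos: [0.5664, 0.1917, 0.1742]
tool_rot: [-0.001, 1.0, -0.002, 0.003]
contact_force: [0.2, -0.6, -1.1]
gripper_width: 0.001
grasp_force: 0.0
```

```bash
python3 - <<'E'
from h import *
f=grab('top')['image'][120:240,190:370]; g=grab('scene')['image'][150:300,160:400]
im=np.vstack([cv2.resize(f,(480,300),interpolation=2),cv2.resize(g,(480,300),interpolation=2)]); cv2.imwrite('pics/p3.png',im[:,:,::-1])
E
```

```text
(no output)
```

View pics/p3.png

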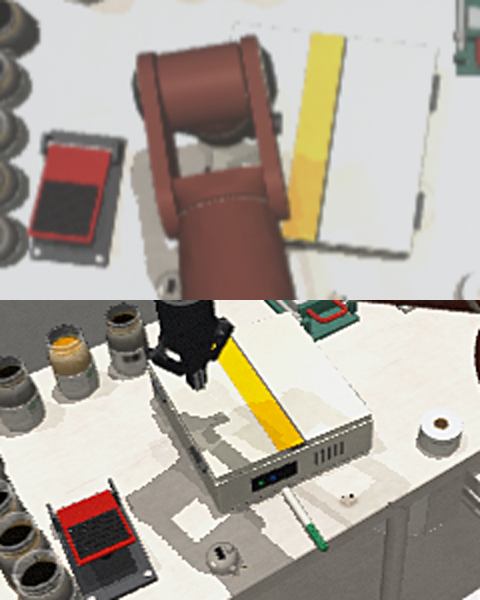

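Call:
play_rows([
  [-13.5, -30, 0, 0, 0, 0],
  [-13.5, -30, 0, 0, 0, 0],
  [-13.5, -30, 0, 0, 0, 0],
  [-13.5, -30, 0, 0, 0, 0],
  [-13.5, -30, 0, 0, 0, 0],
])

```text
time: 39.23
tool_pos: [0.4962, 0.3425, 0.1702]
tool_rot: [0.0, 1.0, -0.0, 0.0]
contact_force: [0.9, -0.1, -0.3]
gripper_width: 0.004
grasp_force: 0.0
```

Call:
play_rows([
  [-13.5, -30, 0, 0, 0, 0],
  [-13.5, -31, 0, 0, 0, 0],
  [0, 0, 0, 0, 0, 0],
  [0, 0, 0, 0, 0, 0],
])

```text
time: 39.57
tool_pos: [0.4692, 0.4035, 0.1701]
tool_rot: [0.0, 1.0, 0.002, -0.0]
contact_force: [1.2, -0.6, 0.1]
gripper_width: -0.002
grasp_force: 0.0
```

Call:
play_rows([
  [0, 0, 25, 0, 0, 0],
  [0, 0, 25, 0, 0, 0],
  [0, 0, 20, 0, 0, 0],
  [0, 0, 10, 0, 0, 0],
  [0, 0, 0, 0, 0, 0],
])

```text
time: 39.98
tool_pos: [0.469, 0.4004, 0.0872]
tool_rot: [0.002, 1.0, -0.001, -0.002]
contact_force: [-0.4, -0.4, 0.7]
gripper_width: 0.001
grasp_force: 0.0
```

Call:
play_rows([
  [0, 0, 5, 0, 0, 0],
  [0, 0, 5, 0, 0, 0],
  [0, 0, 5, 0, 0, 0],
  [0, 0, 5, 0, 0, 0],
])

```text
time: 40.32
tool_pos: [0.4705, 0.4034, 0.0718]
tool_rot: [-0.001, 1.0, 0.0, 0.001]
contact_force: [-2.0, 0.7, 3.6]
gripper_width: 0.004
grasp_force: 1.9
```

Call:
play_rows([
  [0, 0, 3, 0, 0, 0],
  [0, 0, 3, 0, 0, 0],
  [0, 0, 0, 0, 0, 0],
])

```text
time: 40.57
tool_pos: [0.4696, 0.4032, 0.0643]
tool_rot: [-0.001, 1.0, 0.0, 0.0]
contact_force: [-1.7, 1.4, 3.8]
gripper_width: 0.001
grasp_force: 2.1
```

Call:
play_rows([
  [0, 0, 2, 0, 0, 0],
  [0, 0, 0, 0, 0, 0],
])

```text
time: 40.73
tool_pos: [0.4698, 0.4032, 0.0626]
tool_rot: [-0.0, 1.0, 0.0, 0.0]
contact_force: [-2.3, 1.4, 5.5]
gripper_width: -0.0
grasp_force: 2.2
```

Call:
play_rows([
  [0, 0, 2, 0, 0, 0],
  [0, 0, 0, 0, 0, 0],
])

```text
time: 40.9
tool_pos: [0.4698, 0.4031, 0.0606]
tool_rot: [-0.0, 1.0, 0.0, 0.0]
contact_force: [-1.9, 2.3, 4.3]
gripper_width: -0.002
grasp_force: 2.4
```

Call:
play_rows([
  [0, 0, 2, 0, 0, 0],
  [0, 0, 0, 0, 0, 0],
])

```text
time: 41.07
tool_pos: [0.4698, 0.4031, 0.0586]
tool_rot: [-0.0, 1.0, 0.0, 0.0]
contact_force: [-3.7, 2.3, 5.0]
gripper_width: 0.003
grasp_force: 2.5
```

Call:
play_rows([
  [0, 0, 1.5, 0, 0, 0],
  [0, 0, 0, 0, 0, 0],
])

```text
time: 41.23
tool_pos: [0.4698, 0.4031, 0.0583]
tool_rot: [-0.0, 1.0, 0.0, -0.0]
contact_force: [-5.5, 0.6, 9.8]
gripper_width: -0.004
grasp_force: 4.6
```

Hit the stop at .0583. Push slightly more, hold over a second, then release and lift.

Call:
play_rows([
  [0, 0, 1, 0, 0, 0],
  [0, 0, 0, 0, 0, 0],
  [0, 0, 0, 0, 0, 0],
  [0, 0, 0, 0, 0, 0],
  [0, 0, 0, 0, 0, 0],
])

```text
time: 41.65
tool_pos: [0.4698, 0.4031, 0.0581]
tool_rot: [-0.0, 1.0, 0.0, -0.0]
contact_force: [-7.3, -0.3, 13.5]
gripper_width: 0.003
grasp_force: 6.8
```

Call:
play_rows([
  [0, 0, 0, 0, 0, 0],
  [0, 0, 0, 0, 0, 0],
  [0, 0, 0, 0, 0, 0],
  [0, 0, 0, 0, 0, 0],
  [0, 0, 0, 0, 0, 0],
])

```text
time: 42.07
tool_pos: [0.4699, 0.4032, 0.0582]
tool_rot: [-0.0, 1.0, 0.0, -0.0]
contact_force: [-7.0, -0.6, 13.4]
gripper_width: -0.002
grasp_force: 6.8
```

Call:
play_rows([
  [0, 0, 0, 0, 0, 0],
  [0, 0, 0, 0, 0, 0],
  [0, 0, 0, 0, 0, 0],
  [0, 0, 0, 0, 0, 0],
  [0, 0, 0, 0, 0, 0],
])

```text
time: 42.48
tool_pos: [0.4698, 0.4032, 0.0582]
tool_rot: [-0.0, 1.0, 0.0, -0.0]
contact_force: [-6.6, -1.1, 14.2]
gripper_width: -0.001
grasp_force: 6.8
```

Call:
play_rows([
  [0, 0, -8, 0, 0, 0],
  [0, 0, -12, 0, 0, 0],
  [0, 0, -20, 0, 0, 0],
  [0, 0, -30, 0, 0, 0],
  [0, 0, -30, 0, 0, 0],
])

```text
time: 42.9
tool_pos: [0.4689, 0.4013, 0.1553]
tool_rot: [0.002, 1.0, -0.0, -0.001]
contact_force: [0.0, 0.2, 0.5]
gripper_width: -0.002
grasp_force: 0.0
```

Call:
play_rows([
  [0, 0, -30, 0, 0, 0],
  [0, 0, -30, 0, 0, 0],
  [0, 30, -20, 0, 0, 0],
  [0, 30, 0, 0, 0, 0],
  [0, 30, 0, 0, 0, 0],
])

```text
time: 43.32
tool_pos: [0.4704, 0.3117, 0.2381]
tool_rot: [-0.0, 1.0, 0.001, 0.002]
contact_force: [0.2, 0.3, -0.6]
gripper_width: 0.002
grasp_force: 0.0
```

Call:
play_rows([
  [0, 30, 0, 0, 0, 0],
  [0, 30, 0, 0, 0, 0],
  [0, 30, 0, 0, 0, 0],
  [0, 0, 0, 0, 0, 0],
  [0, 0, 0, 0, 0, 0],
])

```text
time: 43.73
tool_pos: [0.4696, 0.221, 0.2356]
tool_rot: [0.0, 1.0, -0.001, -0.0]
contact_force: [0.0, 0.1, 0.1]
gripper_width: 0.0
grasp_force: 0.0
```

```bash
python3 - <<'E'
from h import *
f=grab('top')['image'][120:240,190:400]; g=grab('scene')['image'][150:330,160:400]
im=np.vstack([cv2.resize(f,(500,290),interpolation=2),cv2.resize(g,(500,310),interpolation=2)]); cv2.imwrite('pics/p4.png',im[:,:,::-1])
E
```

```text
(no output)
```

View pics/p4.png

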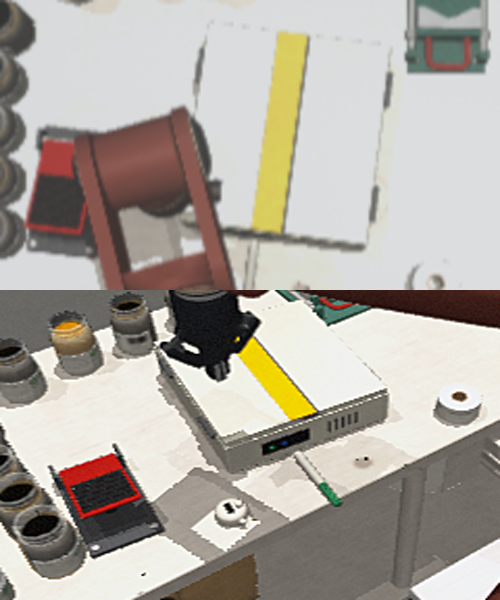

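The picture shows both leaves flat and lapped, with the yellow strip over the step. The treadle is back up, and the roll, counter and marker have not moved.

```bash
python3 -c "
from plant import manip; print(manip.job_done())"
```

```text
the job is handed in; nothing more can be done
None
```

The job is handed in, with no verdict shown: all four gold caps found lie flat in the chest, the rebated leaf then the flanged leaf are shut, and the treadle was held at its stop for over a second before springing back.

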